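# Turn a rotating culture vessel until its sampling port is on top

## Task

Before the round culture vessel on the bench can be sampled, its blue-capped port has to be on top: gently push the hand spokes of its wheel round with a fingertip, spoke after spoke, until the port points straight up, then leave it standing there and move clear. Do not touch the port itself, and leave the bottle, beaker and jar where they stand.

Things in the scene. Friction and masses are not known exactly. Their poses are not given: they have to be found in the camera images.
- unit: Fixed culture unit: 300 x 300 x 12 mm steel tray with a white, grey-striped drive housing (125 mm along x, 170 mm along y, top 200 mm above the bench), 10 to 135 mm on the -x side of the origin. Origin: centre of the tray's underside, on the bench; z up. The upright wheel stands in front of the housing, on the unit's +x side; its level axle is parallel to the unit's x.
- hub (a point): Centre of the upright wheel, 55 mm along the unit's +x from its origin, 165 mm above the bench. Turns with the wheel: x = axle, away from the housing; z = along the port. The wheel: a clear disc (radius 50, thickness 30 mm) with six round steel spokes, 14 mm thick, black-ended, 60 degrees apart in the plane across the axle here, free ends 135 mm from the centre; no rim, gaps open outwards.
- port_tip (a point): Outer end of the port's blue cap (cap 20 mm across, 14 mm long, on a 12 mm steel stem), 78 mm from the wheel's centre, so the spokes reach 57 mm further out. Its z axis points outwards along the port.
- port: The port: steel stem with blue cap, part of the wheel, midway between two spokes (30 degrees from each). Origin at the wheel's centre, z axis outwards along the port.
- wheel (a joint): Wheel angle (rad), right-handed about the unit's +x; 0 or any whole turn (6.283) = port straight up, positive = port leaning to the unit's -y side. Turns both ways, up to 13 rad. Spokes lie at the port's angle plus 30, 90, 150, 210, 270, 330 degrees. Stiff bearing: a spoke's end takes about 2 N to push; the wheel stays where it is left, without coasting.
- bottle: Loose amber bottle with blue cap, 60 mm across, 130 mm high; origin: centre of its underside.
- beaker: Loose glass beaker, 64 mm across, 80 mm high; origin: centre of its underside.
- jar: Loose small jar with white lid, 44 mm across, 60 mm high; origin: centre of its underside.

How it is judged:
At the end, for the whole second after the job is handed in: The port points straight up to within 0.12 rad (7 degrees), the wheel is at rest, and bottle, beaker and jar stand upright within 20 mm of where they began (angle between port_tip's own z axis and vertical below 0.12 rad and velocity of joint wheel between -0.05 and 0.05 rad/s and distance of each of bottle, beaker, jar from where it was at the start of the episode below 0.02 m and angle between each of bottle, beaker, jar's own z axis and vertical below 0.2 rad); the robot touches nothing.
It fails at once if the port is touched (contact force between any of the fingers, the arm and port above 0.5 N).
It fails at once if the wheel is spun instead of gently pushed (faster than 4 rad/s) (velocity of joint wheel above 4 rad/s or velocity of joint wheel below -4 rad/s).
It fails at once if the wheel is gripped or pressed with more than 30 N (contact force between any of the fingers, the arm and wheel above 30 N).
It fails at once if bottle, beaker or jar is shifted by over 20 mm, lifted or tipped (distance of any of bottle, beaker, jar from where it was at the start of the episode above 0.02 m or angle between any of bottle, beaker, jar's own z axis and vertical above 0.2 rad).
It also fails if it takes over 58 s, if anything falls off the work surface, if the arm or the gripper's body presses on something with over 40 N, if the wrist force passes 120 N, or if a joint passes its speed limit or range.

## Robot

A 6-joint arm with a two-finger parallel gripper is mounted at the origin on the work surface. World frame = base frame: x ahead of the robot, y to its left, z up, the work surface at z = 0. Lengths are in m, angles in rad, forces in N, time in s.
With the tool pointing down it reaches from about 0.35 to 0.975 m from the base axis. Payload 4.9 kg.
Tool frame: the origin (TCP) lies on the centre line of the jaws, within the pads' length; the fingertips stand env.tip_reach ahead of it and the grasp point (between the pads) lies 3 mm ahead of it (env.tip_reach is the distance from the TCP to the fingertips, in m); x points along the fingers, y is the direction in which the jaws open and shut, and the axes are right-handed (so a half turn about x gives the same grasp; the last joint's range is limited). The gripper opens to 85 mm and grips with 20 to 120 N. Pads are 22 mm wide; open, the fingers measure 114 mm over their backs; the gripper's body (76 mm by 85 mm) begins 54 mm behind the grasp point. The pads swing forward as they close: fully open they stand 13 mm farther back than shut.
Start: joints at [0.991, 0.053, 1.613, -0, 1.476, -0.119], TCP at [0.278, 0.56, 0.218] pointing down, gripper open.
Joint ranges: [-3.01, 3.01], [-1.01, 2.22], [0.06, 2.58], [-1.02, 4.17], [0.09, 2.62], [-3.14, 3.14]. Speed limits (rad/s): [2.57, 2.57, 3.14, 3.14, 3.14, 3.14].

## Interface

Orientations are given as [roll, pitch, yaw] about the fixed x, y, z axes, in that order (R = Rz(yaw) Ry(pitch) Rx(roll)).
In Python, from workcell import readout, eyes, order, finder, env gives the robot as it stands. The module is installed in compiled form; this text tells all that it offers.
- The arm moves only by the tool carry_out, never from a script. Its argument "steps" is text: rows parted by semicolons, each of 7 numbers parted by spaces: the turn, a rotation vector about the tool's x, y, z in degrees, then the shift along the tool's x, y, z in mm, then the opening, from 0 (shut) to 1 (fully open). A call has 1 to 5 rows; each row shifts and turns the pose as measured when the row begins, along the tool's axes as they then stand; what a row does not reach is not made up. A row lasts 1/10 s, in which the tool goes at most 50 mm and 8.59 degrees, less where a joint would pass 70% of its speed; a pose out of reach is approached as far as the arm can. A call is refused whole if a number of a shift passes 50 or a number of a turn 8.59, either way. A call with a gripper value outside its range is refused whole. The fingers move at their own pace and stop on an object; "squeeze" is the grip in N (left out, the last holds). Time passes only in rows, so rows that do not move let the fingers close. It gives the time, the measured TCP pose, the force and the opening at its end, in the units of the state.
- readout.observe(): the state, without advancing time (a new reading comes with each control period).
- eyes.grab_frame(name): name is "side" or "top"; returns a dict with "img" (400x640x3 uint8, red, green, blue), "depth" (400x640 float32, m along the optical axis (not along the pixel's ray), 0 where there is no reading), "fovy" (degrees; the focal length in pixels is half the picture's height over the tangent of half this angle, whatever the lens; pixels are square), "cx", "cy" (the principal point, pixels), "xyz" and "attitude" of the camera in the world. Camera axes: x right, y down, z forward; pixel columns grow to the right and rows downward; lengths in m; the calibration is good to about 2 mm. A picture is of the moment at which its call begins.
- order.hand_in(): hands the job in, once; it reports no verdict.
Trained networks look in the newest picture that a camera, given by its name, has taken for a name from the list of things; names that differ only in an ending like _2 or _b are one class to them, and where a whole thing is asked for, a point or a joint stands for the part that bears it (a point fixed in the world has none). Each returns a list of dicts, best first, with "conf" (0 to 1); they miss things now and then, are a little off and sometimes report something else, mostly with a low value. They report only what shows in the picture. A call takes as long as a camera call.
- finder.spot_in(label, camera): "extent" ([left, top, width, height] in pixels, round what is visible of it).
The state is a dict: "time_s": time; "joints": joint angles; "joint_velocities": joint speeds; "effort": joint torques, N m; "position": TCP position; "eef_rot": TCP orientation; "force": force on the tool from outside, world axes, zero at the start; "torque": the same for the moment, N m; "opening": opening from 0.0 (shut) to 1.0 (fully open).
Only numpy, scipy, OpenCV 4.12 (cv2) and the standard library are available. Lean on these libraries where they do the work, as an engineer would, in place of code of your own. Each camera call takes 0.05 s, during which the arm holds its last target. There are 200 camera calls.

## Working session

There is one attempt and no reset: what is moved stays moved. The work goes in short steps, Python scripts to look and compute and a tool call to move; the robot and the scene stay as the last step left them, time stands still between calls to the robot, and variables do not carry over. Pictures are saved under pics/ and viewed, about 8 in all and at most 12, crops included, and the job is handed in when it is done.

Besides the shell and the picture viewer there is one more tool, called after "Emit:" as name(argument=value, ...), one argument or row to a line, values as JSON. carry_out: Moves the arm, as the interface text tells. Its arguments: {"type":"object","properties":{"steps":{"type":"string"},"squeeze":{"type":"number"}},"required":["steps"]}

```bash
mkdir -p pics
cat > h.py <<'E'
import numpy as np, cv2
from scipy.spatial.transform import Rotation as R
from workcell import readout, eyes, order, finder, env
def cam(n):
    f=eyes.grab_frame(n); F=200/np.tan(np.radians(f['fovy'])/2)
    a=np.array(f['attitude']); f['F']=F
    f['R']=a if a.shape==(3,3) else R.from_euler('xyz',a).as_matrix()
    return f
def cloud(f):
    v,u=np.mgrid[:400,:640]; d=f['depth']
    P=np.stack([(u-f['cx'])/f['F']*d,(v-f['cy'])/f['F']*d,d],-1)
    return P@f['R'].T+np.array(f['xyz'])
def proj(f,p):
    q=(np.asarray(p)-f['xyz'])@f['R']; return q[...,:2]/q[...,2:]*f['F']+[f['cx'],f['cy']]
def save(f,n,crop=None,s=1):
    i=f['img'][...,::-1]
    if crop: i=i[crop[1]:crop[3],crop[0]:crop[2]]
    cv2.imwrite('pics/'+n,cv2.resize(i,None,fx=s,fy=s,interpolation=cv2.INTER_CUBIC))
E
python3 - <<'E'
from h import *
print(env.tip_reach, readout.observe())
ims=[]
for n in('side','top'):
    f=cam(n);print(n,f['fovy'],f['cx'],f['cy'],f['xyz'],f['attitude']);ims.append(f['img'])
    C=cloud(f);np.save(n+'.npy',C)
    for l in('unit','hub','port_tip','port','bottle','beaker','jar'):
        for r in finder.spot_in(l,n)[:2]:
            x,y,w,h=r['extent'];c=C[int(y+h/2),int(x+w/2)]
            print(l,round(r['conf'],2),np.round(r['extent']),c.round(3))
    save(f,n+'0.png')
E
```

```text
0.022 {'time_s': 0.0, 'joints': array([ 9.91029497e-01,  5.33865671e-02,  1.61431413e+00,  1.48585648e-05,
        1.47597870e+00, -1.18989813e-01]), 'joint_velocities': array([ 0.00063067, -0.00201373,  0.00017518, -0.00051372, -0.00048553,
        0.00047416]), 'effort': array([-1.04882536e-03, -3.93688560e+01, -3.70172882e+01, -3.82500812e-04,
        6.97395517e-03,  6.92566857e-06]), 'position': array([0.27753198, 0.55927122, 0.2164326 ]), 'eef_rot': array([-1.69687306,  1.56870953, -2.1576515 ]), 'force': array([-0.15971429,  0.14824869, -0.41080405]), 'torque': array([ 0.03377702, -0.0330528 , -0.02242542]), 'opening': 1.001838480233646}
side 42.37335952168619 326.01301558005366 199.2314178084996 [ 0.99550935 -0.7503379   0.84864707] [-2.2174333   0.00832093  0.47458828]
unit 0.82 [237. 124. 150. 160.] [0.517 0.094 0.106]
hub 0.77 [330. 126.  24. 114.] [0.596 0.088 0.192]
bottle 0.97 [314. 256.  32.  59.] [ 0.667 -0.108  0.089]
beaker 0.64 [328. 125.  28. 114.] [0.594 0.091 0.196]
beaker 0.63 [351. 160.  12.  31.] [0.532 0.323 0.051]
jar 0.88 [381. 163.  19.  25.] [0.609 0.375 0.042]
top 48.99231033667725 320.2543521494855 188.7000425747035 [0.3594699  0.07575591 1.1524763 ] [-2.93019585e+00 -1.31978559e-03 -1.55135831e+00]
unit 0.79 [240. 152. 134. 136.] [0.493 0.106 0.2  ]
hub 0.76 [246. 165. 113.  39.] [0.57  0.119 0.217]
bottle 0.75 [370. 154.  27.  29.] [ 0.64  -0.075  0.102]
beaker 0.92 [210. 210.  27.  26.] [0.509 0.333 0.003]
jar 0.85 [195. 182.  18.  19.] [0.585 0.375 0.06 ]
```

Run:
```python
import cv2,numpy as np
a=cv2.imread('pics/side0.png')[100:330,210:420];b=cv2.imread('pics/top0.png')[120:310,180:420]
a=cv2.resize(a,None,fx=2,fy=2,interpolation=2);b=cv2.resize(b,None,fx=1.55,fy=1.55,interpolation=2)
o=np.zeros((460,420+372,3),np.uint8);o[:460,:420]=a;o[:b.shape[0],420:420+b.shape[1]]=b
cv2.imwrite('pics/c0.png',o)
```

```text
(no output)
```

View pics/c0.png

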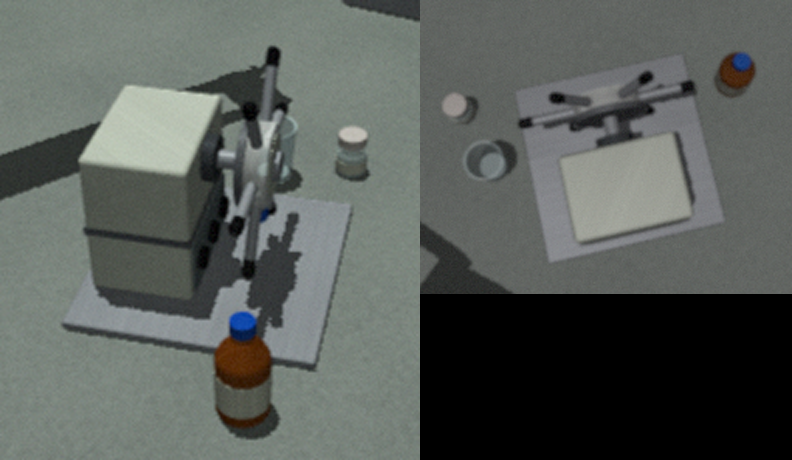

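The crop shows the unit slightly yawed, with the wheel in front of the housing. The blue port (263,215) points downwards, hidden behind the lower spokes. The bottle is off the unit's -y corner; the beaker and jar are on the +y side. Next I'll fit the unit pose and spoke angles.

```bash
cat > fit.py <<'E'
from h import *
def unit_pose(C):
    m=(abs(C[...,2]-.2)<.006)&(C[...,0]>.3)&(C[...,0]<.65)&(abs(C[...,1]-.1)<.2)
    n,l,st,_=cv2.connectedComponentsWithStats(m.astype(np.uint8));k=1+np.argmax(st[1:,4])
    m=l==k
    r=cv2.minAreaRect((C[m][:,:2]*1000).astype(np.float32)); return r, np.median(C[m][:,2])
def wheel(Cs,org,yaw):
    """points in wheel frame -> (angle, radius) ; angle about unit +x from up, positive toward -y"""
    c,s=np.cos(yaw),np.sin(yaw); o=[]
    for C in Cs:
        d=C.reshape(-1,3)-[org[0],org[1],0]
        x=c*d[:,0]+s*d[:,1]-.055; y=-s*d[:,0]+c*d[:,1]; z=d[:,2]-.165
        r=np.hypot(y,z); m=(abs(x)<.02)&(r>.08)&(r<.14)
        o.append(np.c_[np.degrees(np.arctan2(-y[m],z[m])),r[m],x[m]])
    return np.vstack(o)
E
python3 - <<'E'
from fit import *
Cs=[np.load('side.npy'),np.load('top.npy')]
for C in Cs: print(unit_pose(C))
r,_=unit_pose(Cs[1])
# angle of long edge
b=cv2.boxPoints(r)/1000; e=[b[1]-b[0],b[2]-b[1]]; l=max(e,key=np.linalg.norm)
yaw=np.arctan2(l[1],l[0])-np.pi/2
yaw=(yaw+np.pi/2)%np.pi-np.pi/2
cen=np.array(r[0])/1000; org=cen+.0725*np.array([np.cos(yaw),np.sin(yaw)])
print('yaw',np.degrees(yaw),'org',org,'hub',org+.055*np.array([np.cos(yaw),np.sin(yaw)]))
for C in Cs:
    w=wheel([C],org,yaw)
    print(np.c_[np.histogram(w[:,0],bins=np.arange(-180,181,10))[0],np.arange(-180,180,10)].T)
    k=w[w[:,1]>.1]; print('x offs',np.median(k[:,2]))
    th=np.radians(6*k[:,0]); print('spoke phase mod 60',np.degrees(np.angle(np.exp(1j*th).mean()))/6, abs(np.exp(1j*th).mean()))
for n in('side','top'):
    f=cam(n);C=cloud(f);h=cv2.cvtColor(f['img'],cv2.COLOR_RGB2HSV)
    m=(abs(h[...,0].astype(int)-115)<12)&(h[...,1]>120)&(h[...,2]>50)
    for q in zip(*cv2.connectedComponentsWithStats(m.astype(np.uint8))[2:]): print(n,q[0],q[1].round(),C[int(q[1][1]),int(q[1][0])].round(3))
E
```

```text
(((453.8780212402344, 92.76002502441406), (124.49295806884766, 173.83538818359375), 14.056946754455566), np.float64(0.2001727349504))
(((452.12335205078125, 93.81807708740234), (126.9267349243164, 169.45852661132812), 13.905586242675781), np.float64(0.19999595295758216))
yaw 13.905581 org [0.52249859 0.11124147] hub [0.57588671 0.12445921]
[[   0    0   21    1    0    0    0    0    5   55    0    0    0    0
    43  113    0    0    0    0   55   60    0    0    0    0  120    1
     0    0    0    0  136    3    0    0]
 [-180 -170 -160 -150 -140 -130 -120 -110 -100  -90  -80  -70  -60  -50
   -40  -30  -20  -10    0   10   20   30   40   50   60   70   80   90
   100  110  120  130  140  150  160  170]]
x offs 0.0021924839589848935
spoke phase mod 60 28.62201736305981 0.964174529742489
[[   0    0    3   26    0    0    0    0   19  127    0    0    0    0
    44   93    0    0    0    0  119    4    0    0    0    0  145    0
     0    0    0    0   37    0    0    0]
 [-180 -170 -160 -150 -140 -130 -120 -110 -100  -90  -80  -70  -60  -50
   -40  -30  -20  -10    0   10   20   3
[... 1919 characters left out ...]
 108.] [ 0.839 -0.684  0.034]
top [599 110   1   1   1] [599. 110.] [ 0.842 -0.687  0.013]
top [602 110   1   1   1] [602. 110.] [ 0.838 -0.689  0.022]
top [606 118   1   1   1] [606. 118.] [ 0.811 -0.691  0.031]
top [601 123   1   1   1] [601. 123.] [ 0.805 -0.691  0.009]
top [605 122   1   1   1] [605. 122.] [ 0.804 -0.695  0.019]
top [602 126   1   1   1] [602. 126.] [ 0.798 -0.695  0.006]
top [609 126   1   1   1] [609. 126.] [ 0.788 -0.695  0.033]
top [607 128   1   1   1] [607. 128.] [ 0.787 -0.698  0.02 ]
top [605 130   1   1   1] [605. 130.] [ 0.783 -0.696  0.013]
top [604 132   1   1   1] [604. 132.] [ 0.779 -0.696  0.008]
top [382 154  11  12 101] [387. 159.] [ 0.657 -0.082  0.125]
```

```bash
cat > nav.py <<'E'
from fit import *
import sys
YAW=np.radians(13.9); HUB=np.array([.576,.1245,.165]); U=R.from_euler('z',YAW).as_matrix()
def tool():
    s=readout.observe(); T=R.from_euler('xyz',s['eef_rot']).as_matrix()
    tip=s['position']+T[:,0]*env.tip_reach
    return s,U.T@T,U.T@(tip-HUB)          # in wheel-fixed (unit) frame
def target(tilt,sgn=1):
    """finger dir leaning: top toward -y by tilt deg; tool z = sgn*unit x"""
    t=np.radians(tilt); x=np.array([0,np.sin(t),-np.cos(t)]); z=np.array([sgn,0,0]); y=np.cross(z,x)
    return np.c_[x,y,z]
E
cat > go.py <<'E'
# usage: go.py tilt sgn y z [x] : turn & shift (tool axes as they stand / after turning) to bring tip to (x,y,z) mm in unit frame about hub
from nav import *
a=list(map(float,sys.argv[1:])); s,T,tip=tool()
G=target(a[0],a[1]); goal=np.array([a[4] if len(a)>4 else 0,a[2],a[3]])/1000
rv=R.from_matrix(T.T@G).as_rotvec(degrees=True)
print('t',round(s['time_s'],2),'tip unit mm',(tip*1000).round(),'F',np.round(s['force'],1),'open',round(s['opening'],2))
print('turn',rv.round(1),'TCP shift, now axes',((T.T@((goal-G[:,0]*env.tip_reach)-(tip-T[:,0]*env.tip_reach)))*1000).round(),'after-turn axes tip shift',(G.T@(goal-tip)*1000).round())
print(T.round(2).tolist(), 'j',s['joints'].round(2))
E
python3 go.py 20 1 0 180; python3 go.py 20 -1 0 180
```

```text
t 0.9 tip unit mm [-185.  494.   31.] F [-0.7 -0.7  0.2] open 1.0
turn [-39.9   7.   19.2] TCP shift, now axes [-148. -263.  465.] after-turn axes tip shift [-309. -413.  185.]
[[0.0, 0.65, 0.76], [0.0, 0.76, -0.65], [-1.0, 0.0, 0.0]] j [ 0.99  0.05  1.61 -0.    1.48 -0.12]
t 0.9 tip unit mm [-185.  494.   31.] F [-0.7 -0.7  0.2] open 1.0
turn [137.9  24.3  -8.9] TCP shift, now axes [-148. -263.  465.] after-turn axes tip shift [-309.  413. -185.]
[[0.0, 0.65, 0.76], [0.0, 0.76, -0.65], [-1.0, 0.0, 0.0]] j [ 0.99  0.05  1.61 -0.    1.48 -0.12]
```

Emit:
carry_out(
  steps="0 0 0 -50 0 0 0;-7 1.2 3.4 -50 0 0 0;-7 1.2 3.4 -50 0 0 0;-7 1.2 3.4 0 0 0 0;-7 1.2 3.4 0 0 0 0",
)

```text
time_s: 1.4
position: [0.2763, 0.5571, 0.3706]
eef_rot: [1.663, 1.318, 1.714]
force: [-0.6, -0.4, -0.8]
opening: 0.141
```

Emit:
carry_out(
  steps="-7 1.2 3.4 0 0 0 0;-5 0 2 0 0 0 0;0 0 0 0 0 0 0",
)

```text
time_s: 1.7
position: [0.2771, 0.5564, 0.3741]
eef_rot: [1.494, 1.215, 1.766]
force: [0.1, 0.1, 0.8]
opening: -0.0
```

```bash
python3 go.py 20 1 -10 190
```

```text
t 1.7 tip unit mm [-186.  499.  188.] F [0.1 0.1 0.8] open -0.0
turn [ 1.8  0.9 -0.3] TCP shift, now axes [-175. -482.  174.] after-turn axes tip shift [-175. -477.  186.]
[[0.02, -0.03, 1.0], [0.35, 0.94, 0.02], [-0.94, 0.35, 0.03]] j [ 0.86 -0.18  1.61  0.28  1.49 -0.98]
```

Emit:
carry_out(
  steps="1.8 0.9 -0.3 -17 -47 18 0;0 0 0 -17 -47 18 0;0 0 0 -17 -47 18 0;0 0 0 -17 -47 18 0;0 0 0 -17 -47 18 0",
)

```text
time_s: 2.2
position: [0.4159, 0.3475, 0.3737]
eef_rot: [1.583, 1.224, 1.828]
force: [0.8, 0.7, 0.1]
opening: 0.002
```

Emit:
carry_out(
  steps="0 0 0 -17 -47 18 0;0 0 0 -17 -47 18 0;0 0 0 -17 -47 18 0;0 0 0 -17 -47 18 0;0 0 0 0 0 0 0",
)

```text
time_s: 2.7
position: [0.529, 0.1762, 0.3729]
eef_rot: [1.6, 1.228, 1.828]
force: [-0.5, 0.5, -0.4]
opening: 0.001
```

```bash
python3 go.py 20 1 -20 160
```

```text
t 2.7 tip unit mm [-33.  69. 187.] F [-0.5  0.5 -0.4] open 0.0
turn [-0.9 -0.3  0.4] TCP shift, now axes [ -4. -92.  35.] after-turn axes tip shift [ -5. -93.  33.]
[[-0.0, 0.02, 1.0], [0.34, 0.94, -0.01], [-0.94, 0.34, -0.01]] j [ 0.01 -0.15  1.58  0.34  1.78 -1.73]
```

Emit:
carry_out(
  steps="-0.9 0 0.4 -2 -31 12 0;0 0 0 -2 -31 12 0;0 0 0 -2 -31 12 0;0 0 0 0 0 0 0",
)

```text
time_s: 3.1
position: [0.5871, 0.0964, 0.3462]
eef_rot: [1.594, 1.222, 1.832]
force: [-0.3, 0.1, -0.3]
opening: 0.001
```

```bash
python3 go.py 20 1 -20 105
python3 - <<'E'
from h import *
f=cam('side');save(f,'s1.png',(250,70,420,270),2.2); g=cam('top'); np.save('top1.npy',cloud(g))
a=cv2.imread('pics/s1.png');save(g,'t1.png',(200,110,420,270),1.8);b=cv2.imread('pics/t1.png')
o=np.zeros((440,374+396,3),np.uint8);o[:,:374]=a[:440];o[:b.shape[0],374:]=b;cv2.imwrite('pics/c1.png',o)
E
```

```text
t 3.1 tip unit mm [  4. -22. 161.] F [-0.3  0.1 -0.3] open 0.0
turn [-0.3 -0.4 -0. ] TCP shift, now axes [ 53. -17.  -4.] after-turn axes tip shift [ 53. -17.  -4.]
[[-0.01, 0.01, 1.0], [0.34, 0.94, -0.0], [-0.94, 0.34, -0.01]] j [-0.12 -0.02  1.5   0.33  1.78 -1.88]
```

View pics/c1.png

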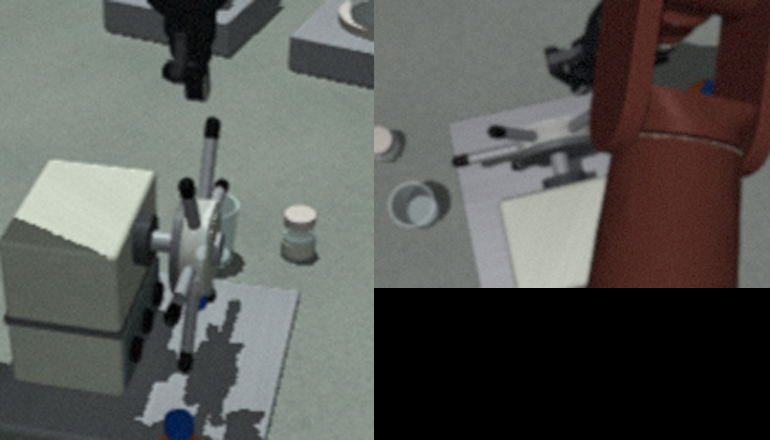

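The side view shows the fingertip (195,95) just above the wheel, beside the upright spoke at (212,125); the port (200,300) is still at the bottom. Next: lower the finger between the spokes and push.

Emit:
carry_out(
  steps="0 0 0 18 -5 -2 0;0 0 0 18 -6 -2 0;0 0 0 17 -6 0 0;0 0 0 2 -10 0 0;0 0 0 2 -10 0 0",
)

```text
time_s: 3.7
position: [0.5844, 0.0881, 0.2831]
eef_rot: [1.571, 1.222, 1.82]
force: [-0.1, 0.3, 0.2]
opening: -0.003
```

Emit:
carry_out(
  steps="0 0 0 2 -10 0 0;0 0 0 2 -10 0 0;0 0 0 2 -10 0 0;0 0 0 0 0 0 0",
)

```text
time_s: 4.1
position: [0.5923, 0.0587, 0.2666]
eef_rot: [1.567, 1.223, 1.814]
force: [-0.1, -0.4, 0.3]
opening: 0.002
```

```bash
cat > ang.py <<'E'
from nav import *
f=cam('side'); w=wheel([cloud(f)],(HUB-U[:,0]*.055)[:2],YAW)
print(dict((int(a),int(n)) for n,a in zip(*np.histogram(w[:,0],bins=np.arange(-180,181,10))) if n>8))
for lo in (.1,.115):
    k=w[w[:,1]>lo]; k=k[(k[:,0]<0)|(k[:,0]>100)]   # spokes away from finger
    e=np.exp(6j*np.radians(k[:,0])).mean(); print('phase',round(np.degrees(np.angle(e))/6,1),round(abs(e),2))
if len(sys.argv)>1: save(f,sys.argv[1],(250,70,420,270),2.8)
E
python3 go.py 20 1 -64 79; python3 ang.py
```

```text
t 4.1 tip unit mm [  0. -60.  81.] F [-0.1 -0.4  0.3] open 0.0
turn [ 0.2 -0.   0. ] TCP shift, now axes [ 1. -4. -0.] after-turn axes tip shift [ 1. -4. -0.]
[[-0.0, -0.0, 1.0], [0.34, 0.94, 0.0], [-0.94, 0.34, 0.0]] j [-0.18  0.02  1.6   0.32  1.67 -1.99]
{-160: 13, -90: 67, -40: 9, -30: 145, 30: 59, 80: 116, 90: 9, 140: 119, 150: 15}
phase -29.1 0.96
phase -29.0 0.96
```

```bash
python3 ang.py s2.png
```

```text
{-160: 14, -90: 67, -40: 10, -30: 145, 30: 61, 80: 116, 140: 121, 150: 14}
phase -29.1 0.96
phase -29.0 0.97
```

View pics/s2.png

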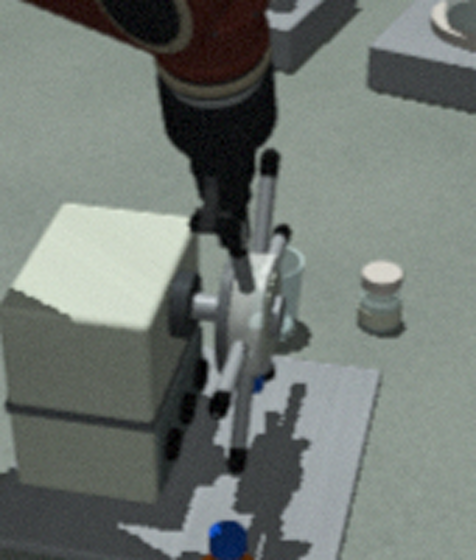

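Run:
```python
from nav import *
f=cam('side');C=(cloud(f)-HUB)@U*1000
s,T,tip=tool()
W=lambda p:np.array(p)/1000@U.T+HUB
print('tip px',proj(f,W(tip*1000)),'tip',tip*1000,'spoke end px',proj(f,W([0,-64,119])),proj(f,W([0,-48,88])))
for v in range(130,176,4): print(v,[tuple(C[v,u].round().astype(int)) for u in range(326,347,4)])
```

```text
tip px [334.63928098 166.41667642] tip [  0.16708189 -59.00515184  81.65984403] spoke end px [334.0666674  152.57203342] [335.69211339 161.11816293]
130 [(np.int64(4), np.int64(-148), np.int64(219)), (np.int64(10), np.int64(-144), np.int64(217)), (np.int64(13), np.int64(-122), np.int64(206)), (np.int64(21), np.int64(-125), np.int64(208)), (np.int64(-103), np.int64(521), np.int64(-163)), (np.int64(2), np.int64(53), np.int64(108))]
134 [(np.int64(2), np.int64(-143), np.int64(207)), (np.int64(11), np.int64(-146), np.int64(210)), (np.int64(13), np.int64(-122), np.int64(197)), (np.int64(20), np.int64(-121), np.int64(197)), (np.int64(-99), np.int64(499), np.int64(-165)), (np.int64(2), np.int64(52), np.int64(98))]
138 [(np.int64(3), np.int64(-146), np.int64(201)), (np.int64(10), np.int64(-146), np.int64(201)), (np.int64(13), np.int64(-123), np.int64(189)), (np.int64(18), np.int64(-110), np.int64(182)), (np.int64(-93), np.int64(470), np.int64(-163)), (np.int64(3), np.int64(44), np.int64(92))]
142 [(np.int64(3), np.int64(-146), np.int64(192)), (np.int64(2), np.int64(-108), np.int64(170)), (np
[... 1698 characters left out ...]
p.int64(76)), (np.int64(5), np.int64(-47), np.int64(76)), (np.int64(5), np.int64(-7), np.int64(50)), (np.int64(14), np.int64(-2), np.int64(48))]
170 [(np.int64(-100), np.int64(278), np.int64(-163)), (np.int64(-18), np.int64(-25), np.int64(48)), (np.int64(-10), np.int64(-19), np.int64(45)), (np.int64(3), np.int64(-40), np.int64(61)), (np.int64(8), np.int64(-17), np.int64(46)), (np.int64(15), np.int64(-9), np.int64(42))]
174 [(np.int64(-97), np.int64(263), np.int64(-166)), (np.int64(-17), np.int64(-29), np.int64(40)), (np.int64(-8), np.int64(-27), np.int64(40)), (np.int64(2), np.int64(-32), np.int64(44)), (np.int64(10), np.int64(-27), np.int64(42)), (np.int64(17), np.int64(-16), np.int64(36))]
```

Run:
```python
from nav import *
f=cam('side');i=f['img'][110:185,295:385,::-1]
i=cv2.resize(i,None,fx=8,fy=8,interpolation=2)
i=(255*(i/255.)**.55).astype(np.uint8)
cv2.imwrite('pics/z3.png',i)
```

```text
(no output)
```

View pics/z3.png

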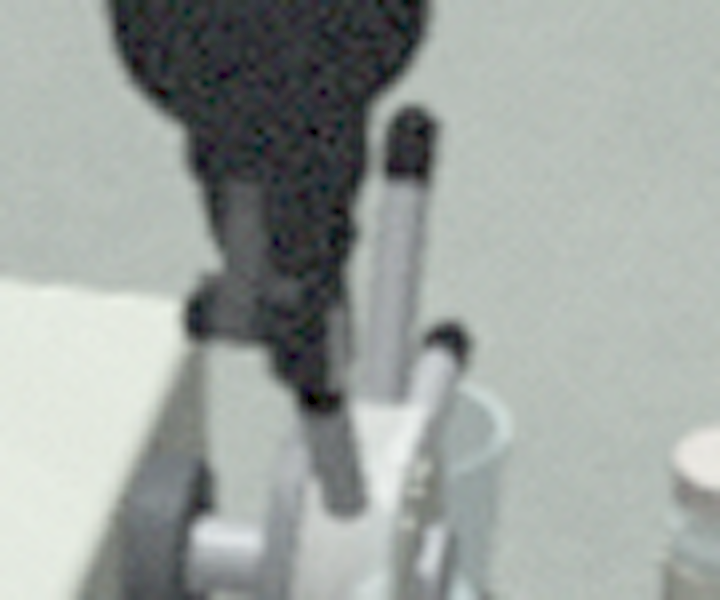

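Run:
```python
from nav import *
f=cam('side')
W=lambda p:np.array(p)/1000@U.T+HUB
s,T,tip=tool()
for d in (0,10,20,30): 
    p=np.array([4,-22,161])-d*np.array([0,.34,-.94]); print(d,((proj(f,W(p))-[250,70])*2.2).round(), 'now (z3 px)',((proj(f,W(tip*1000-T[:,0]*d))-[295,110])*8).round())
print('caps z3', [((proj(f,W([0,-r*np.sin(a),r*np.cos(a)]))-[295,110])*8).round() for a in np.radians([31]) for r in (135,115,100,50)])
```

```text
0 [199. 121.] now (z3 px) [317. 450.]
10 [198. 114.] now (z3 px) [314. 427.]
20 [197. 107.] now (z3 px) [312. 404.]
30 [197.  99.] now (z3 px) [309. 380.]
caps z3 [array([308., 363.]), array([316., 398.]), array([323., 423.]), array([342., 504.])]
```

The enlarged view shows the finger ending level with the spoke's black cap (318,395). The fingertip is about 27 mm short of where the reported reach puts it, so it only grazed the spoke end. I'll back off, go deeper and push again.

Emit:
carry_out(
  steps="0 0 0 -15 0 0 0;0 0 0 0 24 0 0;0 0 0 0 24 0 0;0 0 0 18 0 0 0;0 0 0 18 0 0 0",
)

```text
time_s: 4.85
position: [0.5814, 0.1115, 0.271]
eef_rot: [1.538, 1.226, 1.788]
force: [-0.4, -0.3, -1.3]
opening: -0.0
```

```bash
sed -i "s/env.tip_reach/TR/g;1,3s/^YAW/TR=-.005\nYAW/" nav.py; sed -i "s/env.tip_reach/TR/g" go.py; python3 go.py 20 1 -17 103
python3 - <<'E'
from nav import *
f=cam('side');i=f['img'][110:185,295:385,::-1]
i=cv2.resize(i,None,fx=8,fy=8,interpolation=2)
i=(255*(i/255.)**.55).astype(np.uint8)
cv2.imwrite('pics/z4.png',i)
E
python3 ang.py
```

```text
t 4.85 tip unit mm [  2. -16. 111.] F [-0.4 -0.3 -1.3] open -0.0
turn [0.5 0.5 0.3] TCP shift, now axes [ 7. -4. -2.] after-turn axes tip shift [ 7. -4. -2.]
[[0.01, -0.01, 1.0], [0.34, 0.94, 0.01], [-0.94, 0.34, 0.01]] j [-0.1  -0.02  1.62  0.33  1.64 -1.91]
{-160: 16, -90: 65, -30: 88, 10: 59, 20: 19, 30: 90, 80: 116, 140: 118, 150: 16}
phase -29.3 0.96
phase -29.1 0.96
```

View pics/z4.png

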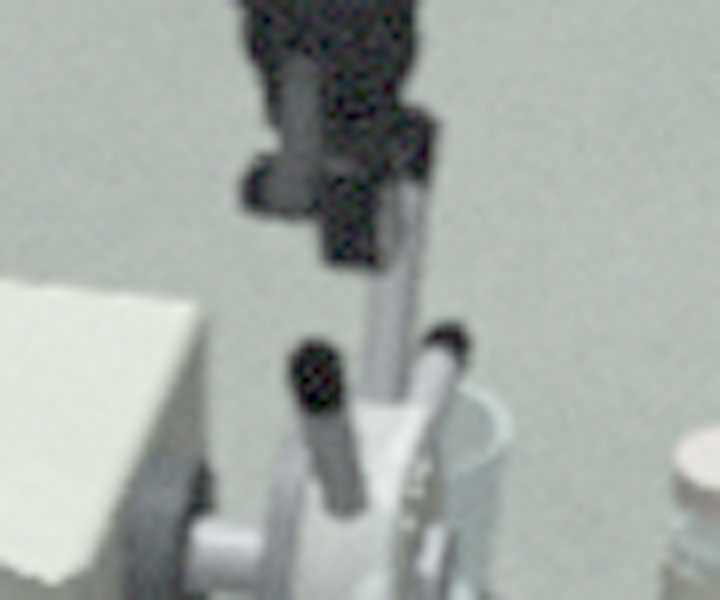

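Run:
```python
from nav import *
f=cam('side');C=(cloud(f)-HUB)@U*1000
W=lambda p:np.array(p)/1000@U.T+HUB
s,T,tip=tool()
for d in (0,10,20,30,40):print(d,((proj(f,W(tip*1000-T[:,0]*d))-[295,110])*8).round())
for zy in range(180,300,16):print(zy,[C[110+zy//8,295+zx//8].round().astype(int).tolist() for zx in(330,345,360,375,390)])
```

```text
0 [355. 281.]
10 [352. 257.]
20 [350. 233.]
30 [347. 208.]
40 [344. 183.]
180 [[10, -92, 184], [13, -89, 183], [9, -49, 160], [11, -49, 160], [14, -42, 157]]
196 [[12, -102, 186], [13, -89, 179], [14, -75, 171], [14, -63, 164], [14, -44, 154]]
212 [[13, -106, 183], [15, -99, 180], [13, -70, 163], [14, -62, 159], [12, -33, 142]]
228 [[13, -105, 179], [14, -91, 171], [14, -74, 161], [14, -63, 155], [12, -34, 138]]
244 [[-2, -37, 133], [3, -39, 135], [7, -40, 136], [9, -41, 137], [12, -30, 131]]
260 [[-2, -37, 128], [2, -37, 129], [7, -37, 129], [9, -38, 130], [12, -31, 127]]
276 [[-3, -33, 121], [2, -34, 122], [6, -34, 123], [9, -37, 125], [10, -24, 117]]
292 [[197, -950, 684], [-96, 423, -165], [-89, 421, -163], [-86, 424, -164], [-2, 38, 74]]
```

```bash
sed -i "s/TR=-.005/TR=-.015/" nav.py; python3 go.py 20 1 -18 100 -2
```

```text
t 5.0 tip unit mm [  1. -19. 118.] F [ 0.8  0.3 -0.3] open 0.0
turn [0.4 0.2 0.1] TCP shift, now axes [17. -5. -3.] after-turn axes tip shift [17. -5. -3.]
[[0.0, -0.01, 1.0], [0.34, 0.94, 0.01], [-0.94, 0.34, 0.01]] j [-0.1  -0.02  1.63  0.33  1.64 -1.91]
```

Emit:
carry_out(
  steps="0.4 0.2 0 17 -5 -3 0;0 0 0 1 -10 0 0;0 0 0 1 -10 0 0;0 0 0 1 -10 0 0;0 0 0 1 -10 0 0",
)

```text
time_s: 5.5
position: [0.5862, 0.0739, 0.2309]
eef_rot: [1.572, 1.221, 1.814]
force: [-0.0, 1.9, 1.1]
opening: 0.003
```

```bash
python3 go.py 20 1 -64 79 -2; python3 ang.py
```

```text
t 5.5 tip unit mm [ -2. -57.  80.] F [-0.   1.9  1.1] open 0.0
turn [-0.1 -0.  -0.1] TCP shift, now axes [-2. -7.  0.] after-turn axes tip shift [-2. -7.  0.]
[[-0.0, 0.0, 1.0], [0.34, 0.94, -0.0], [-0.94, 0.34, -0.0]] j [-0.16  0.02  1.65  0.32  1.61 -1.98]
{-80: 92, -20: 76, 30: 45, 40: 81, 90: 12, 100: 131, 160: 114}
phase -15.7 0.96
phase -16.1 0.97
```

Emit:
carry_out(
  steps="0 0 0 4 -9 0 0;0 0 0 4 -9 0 0;0 0 0 4 -10 0 0;0 0 0 9 -10 0 0;0 0 0 9 -10 0 0",
)

```text
time_s: 6.05
position: [0.5963, 0.0358, 0.1845]
eef_rot: [1.565, 1.222, 1.805]
force: [-1.0, 2.3, 2.0]
opening: -0.001
```

Emit:
carry_out(
  steps="0 0 0 7 -5 0 0;0 0 0 0 0 0 0",
)

```text
time_s: 6.25
position: [0.5965, 0.0322, 0.1727]
eef_rot: [1.572, 1.222, 1.811]
force: [0.3, 1.2, 1.8]
opening: 0.003
```

```bash
python3 go.py 20 1 -96 18 -2; python3 ang.py
```

```text
t 6.25 tip unit mm [  -2. -100.   22.] F [0.3 1.2 1.8] open 0.0
turn [-0.2  0.   0. ] TCP shift, now axes [5. 2. 0.] after-turn axes tip shift [5. 2. 0.]
[[0.0, 0.0, 1.0], [0.34, 0.94, -0.0], [-0.94, 0.34, -0.0]] j [-0.22  0.09  1.68  0.31  1.54 -2.07]
{-160: 45, -100: 41, -40: 149, 60: 19, 70: 39, 80: 66, 130: 25, 140: 117}
phase 24.0 0.96
phase 24.3 0.97
```

Emit:
carry_out(
  steps="0 0 0 -40 0 0 0;0 0 0 -40 0 0 0;0 0 0 -45 0 0 0;0 0 0 0 38 0 0;0 0 0 0 38 0 0",
)

```text
time_s: 6.8
position: [0.5889, 0.0558, 0.3158]
eef_rot: [1.603, 1.225, 1.834]
force: [0.2, 0.3, -0.5]
opening: -0.0
```

Emit:
carry_out(
  steps="0 0 0 0 40 0 0;0 0 0 0 0 0 0",
)

```text
time_s: 7.0
position: [0.5804, 0.0954, 0.3342]
eef_rot: [1.584, 1.228, 1.818]
force: [0.3, -0.6, 1.1]
opening: 0.004
```

```bash
python3 go.py 20 1 -14 103 -2; python3 ang.py
```

```text
t 7.0 tip unit mm [ -3. -34. 183.] F [ 0.3 -0.6  1.1] open 0.0
turn [-0.5 -0.1  0.4] TCP shift, now axes [82. -8.  1.] after-turn axes tip shift [82. -8.  1.]
[[-0.0, 0.01, 1.0], [0.34, 0.94, -0.01], [-0.94, 0.34, -0.0]] j [-0.12 -0.04  1.54  0.32  1.76 -1.89]
{-160: 45, -100: 40, -40: 151, 20: 121, 70: 39, 80: 76, 130: 29, 140: 114}
phase 24.1 0.96
phase 24.3 0.96
```

Emit:
carry_out(
  steps="0 0 0 30 -3 0 0;0 0 0 27 -3 0 0;0 0 0 25 -2 0 0;0 0 0 1 -10 0 0;0 0 0 1 -10 0 0",
)

```text
time_s: 7.55
position: [0.5807, 0.092, 0.2413]
eef_rot: [1.585, 1.234, 1.816]
force: [-0.1, 1.7, 3.2]
opening: -0.003
```

Emit:
carry_out(
  steps="0 0 0 2 -10 0 0;0 0 0 2 -10 0 0;0 0 0 2 -8 0 0",
)

```text
time_s: 7.85
position: [0.588, 0.0642, 0.2274]
eef_rot: [1.578, 1.234, 1.808]
force: [-1.2, 2.5, 0.9]
opening: -0.002
```

```bash
python3 go.py 20 1 -57 80 -2; python3 ang.py
```

```text
t 7.85 tip unit mm [ -3. -66.  77.] F [-1.2  2.5  0.9] open -0.0
turn [-0.7  0.1  0.7] TCP shift, now axes [-0. 10.  1.] after-turn axes tip shift [-0. 10.  1.]
[[0.0, 0.01, 1.0], [0.33, 0.94, -0.01], [-0.94, 0.33, -0.0]] j [-0.17  0.03  1.65  0.31  1.6  -1.98]
{-70: 97, -20: 11, -10: 55, 30: 21, 40: 77, 50: 26, 100: 147, 160: 115}
phase -11.1 0.96
phase -11.3 0.96
```

Emit:
carry_out(
  steps="-0.7 0 0.7 6 -11 0 0;0 0 0 6 -11 0 0;0 0 0 8 -9 0 0;0 0 0 8 -9 0 0;0 0 0 7 -6 0 0",
)

```text
time_s: 8.4
position: [0.5981, 0.0297, 0.1792]
eef_rot: [1.552, 1.224, 1.793]
force: [0.2, 1.1, 2.1]
opening: 0.0
```

Emit:
carry_out(
  steps="0 0 0 7 -5 0 0;0 0 0 0 0 0 0",
)

```text
time_s: 8.6
position: [0.5984, 0.0266, 0.1683]
eef_rot: [1.557, 1.225, 1.797]
force: [0.1, 0.6, 0.2]
opening: 0.004
```

```bash
python3 go.py 20 1 -98 12 -2; python3 ang.py
```

```text
t 8.6 tip unit mm [  -2. -105.   17.] F [0.1 0.6 0.2] open 0.0
turn [-0.1  0.3  0.2] TCP shift, now axes [ 8.  5. -0.] after-turn axes tip shift [ 8.  5. -0.]
[[0.01, 0.0, 1.0], [0.34, 0.94, -0.0], [-0.94, 0.34, 0.0]] j [-0.23  0.1   1.68  0.31  1.53 -2.08]
{-160: 36, -100: 21, -90: 11, -40: 109, -30: 43, 60: 12, 70: 35, 80: 73, 140: 142}
phase 26.5 0.96
phase 26.7 0.96
```

Emit:
carry_out(
  steps="0 0 0 -40 0 0 0;0 0 0 -40 0 0 0;0 0 0 -45 0 0 0;0 0 0 0 38 0 0;0 0 0 0 38 0 0",
)

```text
time_s: 9.15
position: [0.5901, 0.0507, 0.3119]
eef_rot: [1.585, 1.227, 1.817]
force: [-0.0, 0.0, -0.6]
opening: 0.001
```

Emit:
carry_out(
  steps="0 0 0 0 40 0 0;0 0 0 0 0 0 0",
)

```text
time_s: 9.35
position: [0.5816, 0.0904, 0.3303]
eef_rot: [1.564, 1.231, 1.799]
force: [0.2, -0.7, 0.1]
opening: 0.001
```

```bash
python3 go.py 20 1 -17 102 -2; python3 ang.py s5.png
```

```text
t 9.35 tip unit mm [ -3. -39. 179.] F [ 0.2 -0.7  0.1] open 0.0
turn [-0.4  0.3  0.5] TCP shift, now axes [81. -5.  0.] after-turn axes tip shift [80. -5.  1.]
[[0.0, 0.01, 1.0], [0.33, 0.94, -0.01], [-0.94, 0.33, 0.0]] j [-0.13 -0.04  1.54  0.32  1.75 -1.9 ]
{-160: 36, -100: 24, -40: 112, -30: 40, 20: 115, 80: 118, 140: 142}
phase 26.6 0.96
phase 26.7 0.97
```

View pics/s5.png

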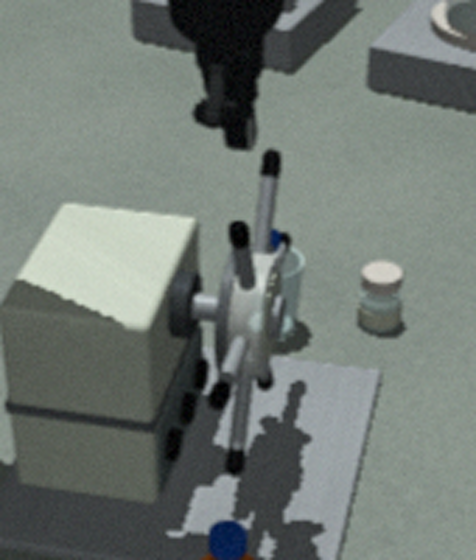

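The blue port cap is now visible at (277,240), upper far side (about -63°), as expected. The objects are in place, so one more push follows.

Emit:
carry_out(
  steps="-0.4 0 0.5 28 -2 0 0;0 0 0 27 -2 0 0;0 0 0 25 -1 0 0;0 0 0 1 -10 0 0;0 0 0 1 -10 0 0",
)

```text
time_s: 9.9
position: [0.5821, 0.0898, 0.2403]
eef_rot: [1.557, 1.227, 1.798]
force: [1.6, 1.9, 1.6]
opening: 0.002
```

Emit:
carry_out(
  steps="0 0 0 2 -10 0 0;0 0 0 3 -10 0 0;0 0 0 4 -8 0 0",
)

```text
time_s: 10.2
position: [0.5897, 0.0631, 0.2236]
eef_rot: [1.549, 1.227, 1.788]
force: [-0.5, 2.4, 2.0]
opening: 0.001
```

```bash
python3 go.py 20 1 -98 12 -2; python3 ang.py
```

```text
t 10.2 tip unit mm [ -2. -68.  73.] F [-0.5  2.4  2. ] open 0.0
turn [-0.1  0.5  0.3] TCP shift, now axes [ 47. -49.  -1.] after-turn axes tip shift [ 47. -49.  -0.]
[[0.01, 0.0, 1.0], [0.34, 0.94, -0.0], [-0.94, 0.34, 0.01]] j [-0.18  0.03  1.66  0.32  1.59 -2.  ]
{-70: 88, -10: 49, 30: 17, 40: 67, 50: 48, 100: 118, 110: 31, 160: 71, 170: 34}
phase -9.2 0.96
phase -9.4 0.96
```

Emit:
carry_out(
  steps="0 0 0 6 -11 0 0;0 0 0 6 -11 0 0;0 0 0 8 -9 0 0;0 0 0 8 -8 0 0;0 0 0 7 -5 0 0",
)

```text
time_s: 10.75
position: [0.5988, 0.0303, 0.1731]
eef_rot: [1.542, 1.228, 1.779]
force: [-0.7, 2.7, 2.8]
opening: -0.004
```

Emit:
carry_out(
  steps="0 0 0 7 -3 0 0;0 0 0 0 0 0 0",
)

```text
time_s: 10.95
position: [0.5986, 0.029, 0.1628]
eef_rot: [1.548, 1.229, 1.784]
force: [-0.1, 1.5, 0.1]
opening: -0.001
```

```bash
python3 go.py 20 1 -98 10 -2; python3 ang.py
```

```text
t 10.95 tip unit mm [  -1. -103.   12.] F [-0.1  1.5  0.1] open -0.0
turn [-0.2  0.6  0.4] TCP shift, now axes [ 4.  4. -1.] after-turn axes tip shift [ 4.  4. -1.]
[[0.01, 0.0, 1.0], [0.33, 0.94, -0.01], [-0.94, 0.33, 0.01]] j [-0.23  0.1   1.68  0.31  1.51 -2.08]
{-160: 27, -90: 56, -40: 29, -30: 128, 60: 14, 70: 25, 80: 85, 140: 136}
phase 29.7 0.96
phase 29.7 0.97
```

Emit:
carry_out(
  steps="0 0 0 -30 0 0 0;0 0 0 -40 0 0 0;0 0 0 -45 0 0 0;0 0 0 -45 0 0 0;0 0 0 -45 0 0 0",
)

```text
time_s: 11.5
position: [0.6095, -0.0381, 0.3517]
eef_rot: [1.603, 1.225, 1.841]
force: [0.5, -0.1, 0.7]
opening: -0.001
```

Emit:
carry_out(
  steps="0 0 0 0 -40 0 0;0 0 0 0 -40 0 0;0 0 0 0 -40 0 0;0 0 0 0 0 0 0;0 0 0 0 0 0 0",
)

```text
time_s: 12.0
position: [0.6408, -0.155, 0.3242]
eef_rot: [1.551, 1.242, 1.791]
force: [-0.3, 0.2, 0.1]
opening: 0.001
```

```bash
python3 go.py 20 1 -98 10 -2; python3 ang.py s6.png
python3 - <<'E'
from nav import *
for n in('side','top'):
    f=cam(n);C=cloud(f);D=(C-HUB)@U;r=np.hypot(D[...,1],D[...,2]);h=cv2.cvtColor(f['img'],cv2.COLOR_RGB2HSV)
    m=(abs(h[...,0].astype(int)-115)<12)&(h[...,1]>110)&(abs(D[...,0])<.03)&(r<.09)&(r>.04)
    if m.sum(): p=np.median(D[m],0);print(n,m.sum(),p.round(4),'port deg',np.degrees(np.arctan2(-p[1],p[2])).round(1))
    w=wheel([C],(HUB-U[:,0]*.055)[:2],YAW);k=w[w[:,1]>.1];print('phase',np.degrees(np.angle(np.exp(6j*np.radians(k[:,0])).mean()))/6)
    for l in('bottle','beaker','jar'):
        for q in finder.spot_in(l,n)[:1]: print(l,round(q['conf'],2),np.round(q['extent']))
E
```

```text
t 12.0 tip unit mm [  -4. -292.  173.] F [-0.3  0.2  0.1] open 0.0
turn [-0.1  0.4  1.2] TCP shift, now axes [217. 131.   0.] after-turn axes tip shift [220. 126.   2.]
[[0.01, 0.0, 1.0], [0.32, 0.95, -0.0], [-0.95, 0.32, 0.01]] j [-0.46  0.21  1.3   0.26  1.84 -2.23]
{-160: 26, -90: 58, -40: 24, -30: 133, 20: 37, 30: 76, 80: 119, 140: 133}
phase 29.6 0.96
phase 29.6 0.97
side 52 [ 0.0029 -0.0027  0.0767] port deg 2.0
phase 29.208496871007238
bottle 0.7 [312. 255.  35.  61.]
beaker 0.71 [352. 162.   7.  28.]
jar 0.64 [379. 163.  20.  26.]
top 51 [-0.0026  0.0019  0.0779] port deg -1.4
phase 29.20406280120214
bottle 0.96 [366. 154.  32.  28.]
beaker 0.89 [208. 212.  28.  26.]
jar 0.88 [196. 180.  16.  20.]
```

View pics/s6.png

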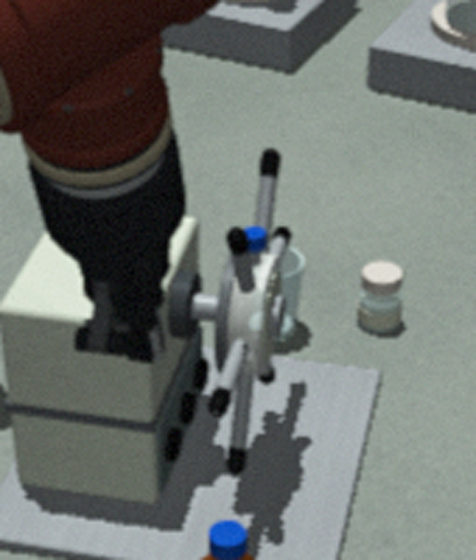

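The blue port (256,238) is on top, midway between the two upper spokes. The gripper is clear in the air, and the bottle, beaker and jar have not moved. Handing in.

```bash
python3 -c "
from workcell import order
print(order.hand_in())"
```

```text
the job is handed in; nothing more can be done
None
```

The port now points straight up, and I handed the job in at about 12 s of the 58 s allowed. `hand_in` gives no verdict, so this rests on my own checks.

I pushed three spokes in turn with the shut fingertips, each from about 25° to 85–90°. That turned the wheel about 181°, and then I withdrew the arm clear.

**Last checks:**
- **Port angle:** the two cameras put the port cap at +2.0° and -1.4° from vertical. The spokes put it at about -0.6°, so all are inside the 7° limit.
- **Loose objects:** the bottle, beaker and jar boxes in both pictures are within about 5 pixels of where they started, and all three still stand upright.
- **Forces:** the readings between moves stayed under about 4 N. I never saw the force or wheel speed within a move.
- **Port contact:** I kept the fingertip well away from the port and saw no sign of contact.

**Disagreement:** the cameras showed the fingertips about 35 mm short of where `env.tip_reach` put them. The first push therefore only grazed a spoke end, and I corrected the offset from the pictures before going on. I did not find the cause.

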